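# Press a seed tamper's handle home in the trigger press and tray it

## Robot

A 6-joint arm with a two-finger parallel gripper is mounted at the origin on a cart in front of the work surface, level with it; the furniture and walls round the work are solid. World frame = base frame: x ahead of the robot, y to its left, z up, the work surface at z = 0. Lengths are in m, angles in rad, forces in N, time in s.
With the tool pointing down it reaches from about 0.35 to 0.975 m from the base axis. Payload 4.9 kg.
Tool frame: the origin (TCP) lies between the finger pads; the fingertips stand 22 mm ahead of it and the grasp point (between the pads) lies 3 mm ahead of it; z points along the fingers, y is the line along which they close (so a half turn about z gives the same grasp; the last joint's range is limited). The gripper opens to 85 mm and grips with 20 to 120 N. Pads are 22 mm wide; open, the fingers measure 114 mm over their backs; the gripper's body (76 mm by 85 mm) begins 54 mm behind the grasp point. The pads swing forward as they close: fully open they stand 13 mm farther back than shut.
Start: joints at [0.988, 0.053, 1.613, -0, 1.476, -0.119], TCP at [0.28, 0.559, 0.253] pointing down, gripper open.
Joint ranges: [-3.01, 3.01], [-1.01, 2.22], [0.06, 2.58], [-1.02, 4.17], [0.09, 2.62], [-3.14, 3.14]. Speed limits (rad/s): [2.57, 2.57, 3.14, 3.14, 3.14, 3.14].

## Interface

Orientations are given as a unit quaternion [w, x, y, z].
In Python, from plant import state, grab_frame, get_calibration, job_done, recognise, regions_of gives the robot as it stands.
- The arm moves only by the tool apply_moves, never from a script. Its argument "targets" is a list of rows, each an object with "translation": the shift along the tool's x, y, z normalised to -1 to 1, where 1 is 100 mm, a list of three; "twist": the turn about the tool's z normalised to -1 to 1, where 1 is 0.1 rad; "hand": the opening, from 0 (shut) to 1 (fully open). A call has 1 to 8 rows; each row shifts and turns the commanded pose from where the row before left it, along the tool's axes as they then stand; what a row does not reach is not made up. A row lasts 1/10 s, in which the tool goes at most 50 mm and 8.59 degrees, less where a joint would pass 70% of its speed; a pose out of reach is approached as far as the arm can. A call with a number of a shift or a turn outside -1 to 1 is refused whole. A call with a gripper value outside its range is refused whole. The fingers move at their own pace and stop on an object; the grip force is fixed at half the most. Time passes only in rows, so rows that do not move let the fingers close. It gives the time, the measured TCP pose, the force, the opening and the grip force at its end, in the units of the state.
- state(): the state, without advancing time (a new reading comes with each control period).
- grab_frame(name): name is "scene" or "top" or "wrist"; returns the picture (400x640x3 uint8, red, green, blue); there is no depth.
- get_calibration(name): a dict with "camera_matrix" (3x3 intrinsics, pixels), "pose" (4x4, takes a point from camera to world coordinates). Camera axes: x right, y up, looking along -z (the intrinsics and any distortion apply to the point x, -y, -z); pixel columns grow to the right and rows downward; lengths in m; the calibration is good to about 2 mm. The wrist camera is an equidistant fisheye: a pixel r from the principal point sees the ray r / f radians off the axis. A picture is of the moment at which its call begins: read the wrist's pose just before it. get_calibration takes no time and is no camera call; for the wrist camera it gives the pose at the moment of the call.
- job_done(): hands the job in; it is judged then, once.
Trained networks look in the newest picture that a camera, given by its name, has taken for a name from the list of things; names that differ only in an ending like _2 or _b are one class to them, and where a whole thing is asked for, a point or a joint stands for the part that bears it (a point fixed in the world has none). Each returns a list of dicts, best first, with "score" (0 to 1); they miss things now and then, are a little off and sometimes report something else, mostly with a low value. They report only what shows in the picture. A call takes as long as a camera call.
- recognise(camera, query): "point" ([x, y, z] in m, in world coordinates, good to about 4 mm: the middle of the surface that is visible of it).
- regions_of(camera, query): "pixels" (400x640 bool, what is visible of it).
The state is a dict: "time": time; "joint_pos": joint angles; "joint_vel": joint speeds; "joint_efforts": joint torques, N m; "tool_pos": TCP position; "tool_rot": TCP orientation; "contact_force": force on the tool from outside, world axes, zero at the start; "ft_torque": the same for the moment, N m; "gripper_width": opening from 0.0 (shut) to 1.0 (fully open); "grasp_force": force on a finger pad.
Only numpy, scipy, OpenCV 4.12 (cv2) and the standard library are available. Lean on these libraries where they do the work, as an engineer would, in place of code of your own. Each camera call takes 0.05 s, during which the arm holds its last target. There are 200 camera calls.

## Task

The handle of the wooden seed tamper in the trigger press is only part way into its board: pump the trigger until the ram has pressed the handle fully home, with no gap left between handle and board. Then press the release tab and keep it down until the ram has sprung right back, lift the tamper out, lower it into the dark grey seed tray and let go. Leave the loose things lying around where they are.

Things in the scene. Friction and masses are not known exactly. Their poses are not given: they have to be found in the camera images.
- press: Trigger press fixed to the bench: plank 320 x 110 x 18 mm with steel clamp head and black pistol grip at one end, pale end stop at the other. Origin: centre of the plank's underside. x: along the plank, grip to end stop; z up. Ram and tamper axes run along x at z = 50 mm. Head x -132 to -40, 34 wide, 110 high; cradle x 24 to 38, 60 wide, 44 high; end stop x 126 to 154, 100 wide, 80 high
- squeeze_point (a point): Fixed middle of trigger and grip as squeezed shut, at x -132, z 127 mm in the press frame (axes as the press). The grip is raked back 30 degrees: both lie along (-0.5, 0, 0.866), close along (0.866, 0, 0.5); fingers point along (0.5, 0, -0.866). Across both: 35 mm shut (17 either side); let go, the trigger's front is 36 mm ahead of this point (39 at its end). Grip ends 33, trigger 14 mm past it
- trigger (a joint): Black trigger (18 mm wide) in front of the grip (26 wide, 24 thick), hinged at its foot, rad: 0 let go, 0.37 squeezed against the grip; a spring opens it. First 0.13 idle, then it moves the ram on one tooth: squeeze fully (over half a second or so) and let go fully each time. Takes 8 to 15 N while the ram runs free, 20 to 25 N pressing; 50 N does no harm. Once all is home it stops short, near 0.2
- ram (a joint): Toothed steel bar through the head, m: 0 fully back, grows towards the end stop, 0.045 at most. A ratchet holds it at 0, 7, 14, 21, 28, 35 mm; each stroke goes 2 mm beyond the next tooth and drops back on letting go (the tamper stays as pressed). The tamper is home once the ram has reached 0.036. With the release down a spring draws it to 0 in 0.5 s. Its tail sticks out behind the head, 58 mm high
- ram_face (a point): Centre of the ram's round face (26 mm across) that pushes the handle's butt; moves with the ram; at ram = 0 at x = -16 mm, z = 50 mm in the press frame
- release_lever (a joint): Release lever, rad: 0 up (ratchet holds), 0.24 fully pressed down; it frees the ram above about 0.16 and springs up when let go
- release_tab (a point): Centre of the top of the release lever's black thumb tab (22 x 22 mm), ahead of the head, over the ram's face; when up at x -11, y 0, z 80 mm in the press frame. Press it straight down 9 mm, to its stop; takes under 12 N
- tamper: Wooden seed tamper, loose, lying in the press: dark turned handle 30 mm across, 90 mm long, with a pale tenon in a pale board 100 mm wide, 64 high, 16 thick that faces the end stop. Origin: middle of the handle on its axis; x: along the handle to the board; z up as it lies. 17 mm of clear air under the handle from 10 mm behind its origin to the board; 0.12 to 0.24 kg
- tamper_board (a joint): Gap between the handle's shoulder and the board, m: 0 fully home, 7 to 12 mm at the start. It is a tight fit: moves only under more than 6 N and stays where it is
- tamper_butt (a point): Centre of the handle's free end, 45 mm from the tamper's origin
- tamper_sole (a point): Centre of the board's outer face; 61 mm from the tamper's origin when home
- tray: Dark grey open seed tray fixed to the bench, 220 x 170 mm outside (x, y), 50 mm high, walls and floor 5 mm. Origin: centre of its underside; z up
- dibber: Loose wooden dibber, 196 mm, to be left alone; origin under its middle
- secateurs: Loose red secateurs, 201 mm, to be left alone; origin under their middle
- seed_packet_a: Loose seed packet with a green picture, 112 x 82 mm, to be left alone; origin under its middle
- tape_roll: Loose roll of tape, 104 mm across, 25 mm high, to be left alone; origin under its middle

How it is judged:
By the outcome, as a careful person would: the job done as asked, in the order asked, and still so for the second after the job is handed in, with the robot touching nothing.
It also fails if it takes over 69 s, if anything falls off the work surface, if the arm or the gripper's body presses on something with over 40 N, if the wrist force passes 120 N, or if a joint passes its speed limit or range.

## Working session

There is one attempt and no reset: what is moved stays moved. The work goes in short steps, Python scripts to look and compute and a tool call to move; the robot and the scene stay as the last step left them, time stands still between calls to the robot, and variables do not carry over. Pictures are saved under pics/ and viewed, at most 10 in all, crops included, and the job is handed in when it is done.

Besides the shell and the picture viewer there is one more tool, called after "Call:" as name([rows], argument=value, ...), one row to a line, values as JSON. apply_moves: Moves the arm, as the interface text tells. Its arguments: {"type":"object","properties":{"targets":{"type":"array"}},"required":["targets"]}

```bash
mkdir -p pics; ls; python3 - <<'E'
from plant import *
import cv2,numpy as np
for c in ("scene","top"):
    f=grab_frame(c); cv2.imwrite(f"pics/{c}0.png",f[:,:,::-1])
    K=get_calibration(c); print(c,K["camera_matrix"].tolist() if hasattr(K["camera_matrix"],'tolist') else K["camera_matrix"]); print(np.round(K["pose"],3).tolist())
    for q in ("press","trigger","ram","release_tab","tamper","tamper_butt","tray"):
        r=recognise(c,q)
        print(c,q,[(np.round(d["point"],3).tolist(),round(d["score"],2)) for d in r[:2]])
s=state();print(s["time"],s["tool_pos"],s["tool_rot"])
E
```

```text
pics
scene [[384.30941880477985, 0.0, 323.45717786609396], [0.0, 384.30941880477985, 190.66320150038638], [0.0, 0.0, 1.0]]
[[0.779, 0.492, -0.39, -0.017], [-0.627, 0.595, -0.502, -0.676], [-0.015, 0.636, 0.772, 1.194], [0.0, 0.0, 0.0, 1.0]]
scene press [([0.424, -0.136, 0.023], 0.81)]
scene trigger [([0.422, -0.138, 0.021], 0.35)]
scene ram [([0.47, -0.391, 0.014], 0.43), ([0.437, -0.236, 0.054], 0.38)]
scene release_tab [([0.436, -0.116, 0.079], 0.59)]
scene tamper [([0.428, 0.02, 0.063], 0.64), ([0.44, -0.195, 0.129], 0.29)]
scene tamper_butt [([0.424, 0.019, 0.06], 0.73)]
scene tray [([0.53, 0.327, 0.008], 0.77)]
top [[439.0024952767996, 0.0, 313.41488379202127], [0.0, 439.0024952767996, 199.6808868063689], [0.0, 0.0, 1.0]]
[[-0.026, 0.993, -0.115, 0.357], [-1.0, -0.025, 0.012, 0.034], [0.009, 0.116, 0.993, 1.704], [0.0, 0.0, 0.0, 1.0]]
top press [([0.433, -0.109, 0.017], 0.94)]
top trigger [([0.436, -0.188, 0.129], 0.48)]
top ram []
top release_tab [([0.432, -0.109, 0.082], 0.66)]
top tamper [([0.428, -0.003, 0.059], 0.78), ([0.53, 0.324, 0.008], 0.4)]
top tamper_butt [([0.432, -0.006, 0.061], 0.75)]
top tray [([0.531, 0.324, 0.008], 0.81), ([0.433, -0.189, 0.13], 0.68)]
0.8 [0.27957043 0.55897419 0.2533439 ] [-2.21326973e-06  2.29807085e-01  9.73236201e-01  3.17785575e-05]
```

View pics/scene0.png

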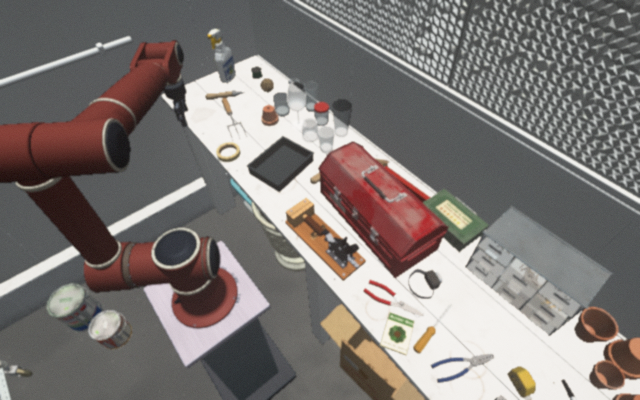

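View pics/top0.png

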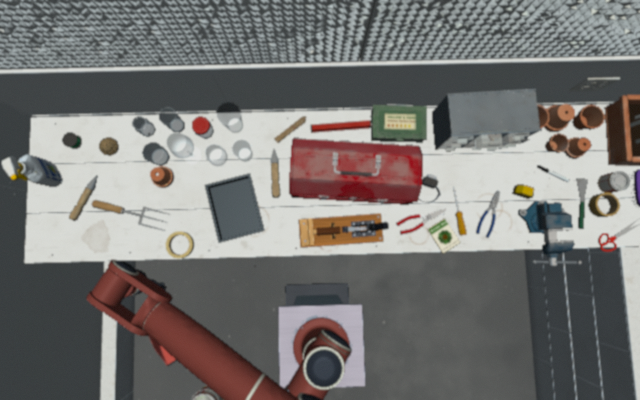

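The scene view shows the press at about px (325,235), with its grip at the lower right (340,250) and its end stop at the upper left (300,210). The tray is at (280,163) and the toolbox is directly behind the press. In the top view the plank spans cols 299–383 and rows 216–245, with the grip on the right (−y), so press x runs roughly along +y.

I'll fit the press and tray poses by silhouette.

```bash
cat > h.py <<'E'
from plant import *
import cv2,numpy as np
from scipy.optimize import minimize
from scipy.spatial.transform import Rotation as R
def proj(cal,P,fish=False):
    T=np.linalg.inv(np.array(cal["pose"]));K=np.array(cal["camera_matrix"])
    p=np.asarray(P,float)@T[:3,:3].T+T[:3,3]; p=p*[1,-1,-1]
    if fish:
        r=np.hypot(p[:,0],p[:,1])+1e-9; th=np.arctan2(r,p[:,2]); q=p[:,:2]/r[:,None]*th[:,None]
    else: q=p[:,:2]/p[:,2:]
    return q*[K[0,0],K[1,1]]+K[:2,2]
def box(x0,x1,w,z0,z1): return np.array([[x,y,z] for x in(x0,x1) for y in(-w/2,w/2) for z in(z0,z1)])/1000
d=np.array([-.5,0,.866]);n=np.array([.866,0,.5]);sq=np.array([-132,0,127.])
grip=np.array([sq+d*a+n*b+[0,c,0] for a in(-40,33) for b in(-17,7) for c in(-13,13)])/1000
PRESS=[box(-160,160,110,0,18),box(-132,-40,34,18,110),box(24,38,60,18,44),box(126,154,100,18,80),box(10,110,30,35,65),box(102,118,100,18,82),grip]
TRAY=[box(-110,110,170,0,50)]
def place(B,x):
    c,s=np.cos(x[2]),np.sin(x[2]); return B@np.array([[c,-s,0],[s,c,0],[0,0,1]]).T+[x[0],x[1],0]
def mask(cal,model,x,fish=False,S=4):
    m=np.zeros((400*S,640*S),np.uint8)
    for B in model:
        h=cv2.convexHull((((proj(cal,place(B,x),fish)+.5)*S)).astype(np.float32)).astype(np.int32)
        cv2.fillConvexPoly(m,h,1)
    return cv2.resize(m.astype(np.float32),(640,400),interpolation=cv2.INTER_AREA)
def fit(model,obs,x0):
    def c(x):
        return sum(1-np.minimum(k:=mask(cal,model,x,f),M).sum()/np.maximum(k,M).sum() for cal,M,f in obs)
    best=min((minimize(c,x0+np.array(o),method="Nelder-Mead",options=dict(initial_simplex=x0+np.array(o)+np.array([[0,0,0],[.012,0,0],[0,.012,0],[0,0,.08]]),xatol=2e-4,fatol=1e-5)) for o in([0,0,0],[.005,-.005,.05],[-.005,.005,-.05])),key=lambda r:r.fun)
    return best.x,best.fun
E
python3 - <<'E'
from h import *
obs={};tr={}
for c in("scene","top"):
    f=grab_frame(c);cal=get_calibration(c)
    M=np.zeros((400,640),bool)
    for q in("press","tamper"):
        r=regions_of(c,q)
        if r: M|=r[0]["pixels"]; print(c,q,r[0]["score"],r[0]["pixels"].sum())
    obs[c]=(cal,M.astype(np.float32),False)
    r=regions_of(c,"tray");tr[c]=(cal,r[0]["pixels"].astype(np.float32),False);print(r[0]["pixels"].sum())
np.savez("obs.npz",s=obs["scene"][1],t=obs["top"][1])
for k in(["scene"],["top"],["scene","top"]):
    print(k,"press",fit(PRESS,[obs[a] for a in k],np.array([.43,-.09,1.57])),"tray",fit(TRAY,[tr[a] for a in k],np.array([.53,.325,.2])))
x,_=fit(PRESS,[obs[a] for a in("scene","top")],np.array([.43,-.09,1.57]))
out=[]
for c,(u,v) in(("scene",(320,235)),("top",(345,225))):
    g=grab_frame(c).copy();m=(mask(obs[c][0],PRESS,x)>.5).astype(np.uint8)
    g=cv2.resize(g[v-45:v+45,u-65:u+65],None,fx=6,fy=6,interpolation=cv2.INTER_CUBIC)
    m=cv2.resize(m[v-45:v+45,u-65:u+65],None,fx=6,fy=6)
    cs,_=cv2.findContours(m,0,1);cv2.drawContours(g,cs,-1,(0,255,0),1);out.append(g[:,:,::-1])
cv2.imwrite("pics/fit.png",cv2.resize(np.vstack(out),(430,596)))
s=cv2.imwrite
E
```

```text
scene press 0.64 2301
scene tamper 0.84 477
2101
top press 0.84 2246
top tamper 0.88 319
2779
['scene'] press (array([ 0.43483079, -0.08576043,  1.61055011]), np.float64(0.051345109939575195)) tray (array([0.53298561, 0.31750376, 0.22651808]), np.float64(0.03667640686035156))
['top'] press (array([ 0.43293815, -0.08480895,  1.61974006]), np.float64(0.04243814945220947)) tray (array([0.52985056, 0.3182299 , 0.24150701]), np.float64(0.022445082664489746))
['scene', 'top'] press (array([ 0.43378207, -0.0854002 ,  1.61710037]), np.float64(0.09978598356246948)) tray (array([0.53032879, 0.317711  , 0.23719498]), np.float64(0.06640684604644775))
```

Call:
apply_moves([
  {"translation": [-0.1,0,0],"twist": -0.85,"hand": 1},
  {"translation": [-0.1,0,0],"twist": -0.85,"hand": 1},
  {"translation": [-0.1,0,0],"twist": -0.85,"hand": 1},
  {"translation": [-0.1,0,0],"twist": -0.85,"hand": 1},
  {"translation": [-0.1,0,0],"twist": -0.85,"hand": 1},
  {"translation": [-0.1,0,0],"twist": -0.85,"hand": 1},
  {"translation": [0,-0.45,0],"twist": 0,"hand": 1},
  {"translation": [0,-0.45,0],"twist": 0,"hand": 1},
])

```text
time: 2.1
tool_pos: [0.3414, 0.4536, 0.2524]
tool_rot: [-0.0, -0.024, 1.0, -0.001]
contact_force: [0.5, -1.6, -0.0]
gripper_width: 0.999
grasp_force: 0.0
```

```bash
cat >> h.py <<'E'
PX=np.array([.4338,-.0854,1.617])
def where(px=PX):
    s=state();q=np.array(s["tool_rot"]);Rt=R.from_quat(q[[1,2,3,0]]).as_matrix()
    c,sn=np.cos(px[2]),np.sin(px[2]);D=np.array(s["tool_pos"])-[px[0],px[1],0]
    p=np.array([c*D[0]+sn*D[1],-sn*D[0]+c*D[1],D[2]])
    ang=np.degrees(np.arctan2(Rt[1,1],Rt[0,1])-px[2])
    print("t",round(s["time"],2),"press mm",np.round(p*1000,1),"tool y vs press x deg",round(ang,2),"z",np.round(Rt[:,2],3),"F",np.round(s["contact_force"],1),"w",round(s["gripper_width"],3),"g",round(s["grasp_force"],1),"q",np.round(s["joint_pos"],2))
    return p,Rt
E
python3 -c "from h import *;where()"
```

```text
t 2.1 press mm [542.7  67.4 252.4] tool y vs press x deg 0.08 z [-0.001 -0.001 -1.   ] F [ 0.5 -1.6 -0. ] w 0.999 g 0.0 q [ 0.79 -0.08  1.75 -0.    1.48 -0.82]
```

Call:
apply_moves([
  {"translation": [-0.08,-0.48,0],"twist": 0,"hand": 1},
  {"translation": [-0.08,-0.48,0],"twist": 0,"hand": 1},
  {"translation": [-0.08,-0.48,0],"twist": 0,"hand": 1},
  {"translation": [-0.08,-0.48,0],"twist": 0,"hand": 1},
  {"translation": [-0.08,-0.48,0],"twist": 0,"hand": 1},
  {"translation": [-0.08,-0.48,0],"twist": 0,"hand": 1},
  {"translation": [-0.08,-0.48,0],"twist": 0,"hand": 1},
  {"translation": [-0.08,-0.48,0],"twist": 0,"hand": 1},
])

```text
time: 2.9
tool_pos: [0.4229, 0.0718, 0.2537]
tool_rot: [0.001, -0.023, 1.0, 0.0]
contact_force: [0.8, 1.1, -0.4]
gripper_width: 0.999
grasp_force: 0.0
```

Call:
apply_moves([
  {"translation": [0,-0.4,0],"twist": 0,"hand": 1},
  {"translation": [0,-0.4,0],"twist": 0,"hand": 1},
  {"translation": [0,-0.4,0],"twist": 0,"hand": 1},
  {"translation": [0,-0.4,0],"twist": 0,"hand": 1},
  {"translation": [0,-0.4,0],"twist": 0,"hand": 1},
  {"translation": [0,-0.4,0],"twist": 0,"hand": 1},
  {"translation": [0,0,0],"twist": 0,"hand": 1},
  {"translation": [0,0,0],"twist": 0,"hand": 1},
])

```text
time: 3.7
tool_pos: [0.4338, -0.1665, 0.2533]
tool_rot: [-0.0, -0.022, 1.0, 0.0]
contact_force: [0.2, -0.5, -0.3]
gripper_width: 0.999
grasp_force: 0.0
```

```bash
cat > look.py <<'E'
import sys;from h import *
where();cal=get_calibration("wrist");f=grab_frame("wrist")
M=np.zeros((400,640),bool)
for q in("press","tamper"):
    r=regions_of("wrist",q)
    if r: M|=r[0]["pixels"];print(q,r[0]["score"],M.sum())
g=f.copy()
for B in PRESS:
    h=cv2.convexHull(proj(cal,place(B,PX),True).astype(np.float32)).astype(np.int32);cv2.polylines(g,[h],True,(0,255,0),1)
for p in([-16,0,50],[-11,0,80],[-101,0,145],[-105,0,158]):
    cv2.circle(g,tuple(int(v) for v in proj(cal,place(np.array([p])/1000,PX),True)[0]),3,(255,0,255),-1)
cs,_=cv2.findContours(M.astype(np.uint8),0,1);cv2.drawContours(g,cs,-1,(255,255,0),1)
cv2.imwrite(sys.argv[1],g[:,:,::-1])
E
python3 look.py pics/w1.png
```

```text
t 3.7 press mm [-81.    3.7 253.3] tool y vs press x deg -0.11 z [-0.     0.001 -1.   ] F [ 0.2 -0.5 -0.3] w 0.999 g 0.0 q [-0.53 -0.35  1.97  0.    1.52 -2.14]
press 0.68 2781
tamper 0.81 4767
```

View pics/w1.png

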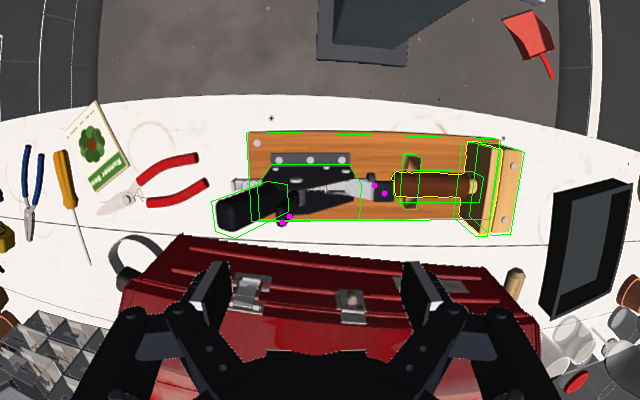

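The model outline matches the picture closely: grip at (250,205), tab at (378,187), handle at (437,186), end stop at (505,190). I'll go over the grip and descend.

Call:
apply_moves([
  {"translation": [-0.02,-0.27,0],"twist": 0,"hand": 1},
  {"translation": [-0.017,-0.27,0],"twist": 0,"hand": 1},
  {"translation": [0,0,0.15],"twist": 0,"hand": 1},
  {"translation": [0,0,0.3],"twist": 0,"hand": 1},
  {"translation": [0,0,0.3],"twist": 0,"hand": 1},
  {"translation": [0,0,0.28],"twist": 0,"hand": 1},
  {"translation": [0,0,0],"twist": 0,"hand": 1},
  {"translation": [0,0,0],"twist": 0,"hand": 1},
])

```text
time: 4.65
tool_pos: [0.44, -0.2186, 0.15]
tool_rot: [-0.001, -0.024, 1.0, 0.001]
contact_force: [0.6, -1.4, 0.6]
gripper_width: 1.001
grasp_force: 0.0
```

```bash
python3 look.py pics/w2.png
```

```text
t 4.65 press mm [-1.333e+02 -1.000e-01  1.500e+02] tool y vs press x deg 0.08 z [-0.001  0.001 -1.   ] F [ 0.6 -1.4  0.6] w 1.001 g 0.0 q [-0.61 -0.19  2.02  0.    1.31 -2.23]
press 0.8 35123
tamper 0.79 42251
```

View pics/w2.png

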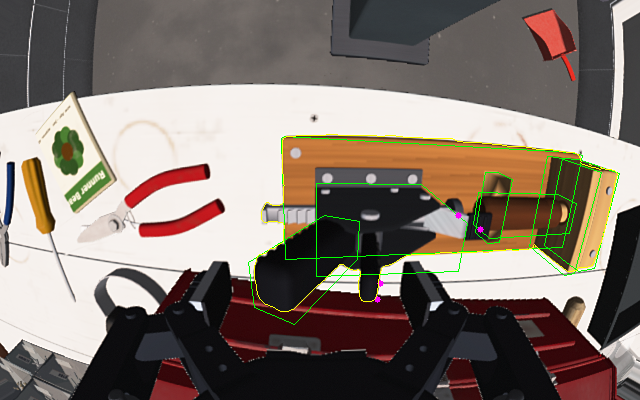

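The fingers straddle the grip (295,270) and the trigger (370,275), and the outline still matches. First stroke.

Call:
apply_moves([
  {"translation": [0,-0.03,0],"twist": 0,"hand": 0.85},
  {"translation": [0,-0.03,0],"twist": 0,"hand": 0.76},
  {"translation": [0,0,0],"twist": 0,"hand": 0.68},
  {"translation": [0,0,0],"twist": 0,"hand": 0.6},
  {"translation": [0,0,0],"twist": 0,"hand": 0.52},
  {"translation": [0,0,0],"twist": 0,"hand": 0.45},
  {"translation": [0,0,0],"twist": 0,"hand": 0.4},
  {"translation": [0,0,0],"twist": 0,"hand": 0.4},
])

```text
time: 5.6
tool_pos: [0.4418, -0.2278, 0.1551]
tool_rot: [0.001, -0.023, 1.0, -0.002]
contact_force: [-5.8, -1.1, 15.9]
gripper_width: 0.5
grasp_force: 56.0
```

```bash
python3 look.py pics/w3.png
```

```text
t 5.6 press mm [-142.6   -1.4  155.1] tool y vs press x deg -0.06 z [ 0.003 -0.004 -1.   ] F [-5.8 -1.1 15.9] w 0.5 g 56.0 q [-0.63 -0.18  2.   -0.    1.31 -2.24]
press 0.6 31908
```

View pics/w3.png

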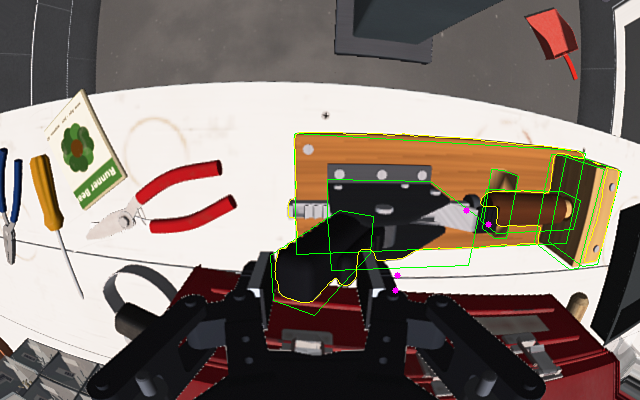

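Trigger squeezed shut (42 mm, 56 N) and the ram tail at (308,210) has shortened. Now open and repeat.

Call:
apply_moves([
  {"translation": [0,0.05,-0.02],"twist": 0,"hand": 0.8},
  {"translation": [0,0,0],"twist": 0,"hand": 1},
  {"translation": [0,0,0],"twist": 0,"hand": 1},
  {"translation": [0,0,0],"twist": 0,"hand": 1},
  {"translation": [0,0,0],"twist": 0,"hand": 1},
])

```text
time: 6.25
tool_pos: [0.44, -0.2209, 0.1519]
tool_rot: [-0.0, -0.023, 1.0, 0.0]
contact_force: [0.5, -0.2, 0.0]
gripper_width: 1.001
grasp_force: 0.0
```

```bash
python3 look.py pics/w4.png; python3 -c "
import cv2
a=[cv2.imread(f'pics/w{i}.png')[120:320,240:500] for i in (2,4)]
cv2.imwrite('pics/cmp.png',cv2.resize(cv2.vconcat(a),None,fx=1.5,fy=1.5))"
```

```text
t 6.25 press mm [-1.357e+02  1.000e-01  1.519e+02] tool y vs press x deg -0.0 z [-0.001  0.    -1.   ] F [ 0.5 -0.2  0. ] w 1.001 g 0.0 q [-0.62 -0.19  2.01 -0.    1.31 -2.23]
press 0.52 1013
tamper 0.77 7974
```

View pics/cmp.png

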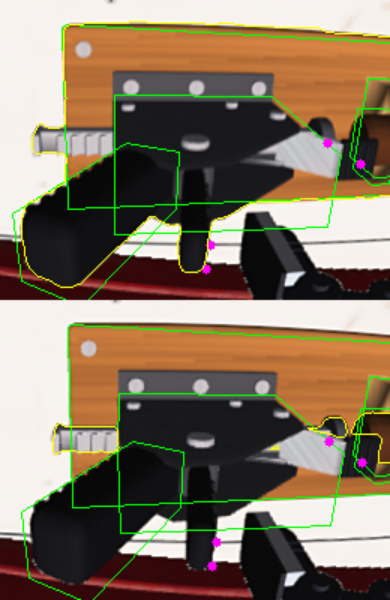

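One tooth gained (the tail shortened) and the trigger is back open. Strokes 2 and onward.

Call:
apply_moves([
  {"translation": [0,-0.03,0],"twist": 0,"hand": 0.85},
  {"translation": [0,-0.02,0],"twist": 0,"hand": 0.76},
  {"translation": [0,0,0],"twist": 0,"hand": 0.68},
  {"translation": [0,0,0],"twist": 0,"hand": 0.6},
  {"translation": [0,0,0],"twist": 0,"hand": 0.52},
  {"translation": [0,0,0],"twist": 0,"hand": 0.45},
  {"translation": [0,0,0],"twist": 0,"hand": 0.4},
  {"translation": [0,0,0],"twist": 0,"hand": 0.4},
])

```text
time: 7.2
tool_pos: [0.441, -0.228, 0.1558]
tool_rot: [0.0, -0.023, 1.0, -0.002]
contact_force: [-6.2, -1.2, 13.8]
gripper_width: 0.494
grasp_force: 55.8
```

Call:
apply_moves([
  {"translation": [0,0.05,0],"twist": 0,"hand": 0.8},
  {"translation": [0,0,0],"twist": 0,"hand": 1},
  {"translation": [0,0,0],"twist": 0,"hand": 1},
  {"translation": [0,0,0],"twist": 0,"hand": 1},
  {"translation": [0,0,0],"twist": 0,"hand": 1},
])

```text
time: 7.7
tool_pos: [0.4401, -0.2209, 0.1518]
tool_rot: [-0.0, -0.023, 1.0, -0.0]
contact_force: [0.7, -0.7, 0.9]
gripper_width: 1.0
grasp_force: 0.0
```

Call:
apply_moves([
  {"translation": [0,-0.03,0],"twist": 0,"hand": 0.85},
  {"translation": [0,-0.02,0],"twist": 0,"hand": 0.76},
  {"translation": [0,0,0],"twist": 0,"hand": 0.68},
  {"translation": [0,0,0],"twist": 0,"hand": 0.6},
  {"translation": [0,0,0],"twist": 0,"hand": 0.52},
  {"translation": [0,0,0],"twist": 0,"hand": 0.45},
  {"translation": [0,0,0],"twist": 0,"hand": 0.4},
  {"translation": [0,0,0],"twist": 0,"hand": 0.4},
])

```text
time: 8.5
tool_pos: [0.4409, -0.2279, 0.1556]
tool_rot: [0.0, -0.023, 1.0, -0.002]
contact_force: [-5.1, -1.6, 12.7]
gripper_width: 0.497
grasp_force: 55.9
```

Call:
apply_moves([
  {"translation": [0,0.05,0],"twist": 0,"hand": 0.8},
  {"translation": [0,0,0],"twist": 0,"hand": 1},
  {"translation": [0,0,0],"twist": 0,"hand": 1},
  {"translation": [0,0,0],"twist": 0,"hand": 1},
  {"translation": [0,0,0],"twist": 0,"hand": 1},
])

```text
time: 9.0
tool_pos: [0.4401, -0.2209, 0.1518]
tool_rot: [-0.0, -0.023, 1.0, -0.0]
contact_force: [0.0, 0.1, -0.2]
gripper_width: 0.999
grasp_force: 0.0
```

Call:
apply_moves([
  {"translation": [0,-0.03,0],"twist": 0,"hand": 0.85},
  {"translation": [0,-0.02,0],"twist": 0,"hand": 0.76},
  {"translation": [0,0,0],"twist": 0,"hand": 0.68},
  {"translation": [0,0,0],"twist": 0,"hand": 0.6},
  {"translation": [0,0,0],"twist": 0,"hand": 0.52},
  {"translation": [0,0,0],"twist": 0,"hand": 0.45},
  {"translation": [0,0,0],"twist": 0,"hand": 0.4},
  {"translation": [0,0,0],"twist": 0,"hand": 0.4},
])

```text
time: 9.8
tool_pos: [0.441, -0.2279, 0.1556]
tool_rot: [0.0, -0.023, 1.0, -0.002]
contact_force: [-6.7, -0.4, 11.8]
gripper_width: 0.5
grasp_force: 55.3
```

Call:
apply_moves([
  {"translation": [0,0.05,0],"twist": 0,"hand": 0.8},
  {"translation": [0,0,0],"twist": 0,"hand": 1},
  {"translation": [0,0,0],"twist": 0,"hand": 1},
  {"translation": [0,0,0],"twist": 0,"hand": 1},
  {"translation": [0,0,0],"twist": 0,"hand": 1},
])

```text
time: 10.3
tool_pos: [0.4401, -0.2209, 0.1518]
tool_rot: [-0.0, -0.023, 1.0, 0.0]
contact_force: [0.1, -0.8, 0.3]
gripper_width: 0.999
grasp_force: 0.0
```

```bash
python3 look.py pics/w5.png; python3 -c "
import cv2
a=[cv2.imread(f'pics/w{i}.png')[130:300,240:630] for i in (4,5)]
cv2.imwrite('pics/cmp2.png',cv2.resize(cv2.vconcat(a),None,fx=1.6,fy=1.6))"
```

```text
t 10.3 press mm [-135.7    0.   151.8] tool y vs press x deg 0.0 z [-0.001 -0.    -1.   ] F [ 0.1 -0.8  0.3] w 0.999 g 0.0 q [-0.62 -0.19  2.01 -0.    1.31 -2.23]
press 0.57 33915
tamper 0.78 40732
```

View pics/cmp2.png

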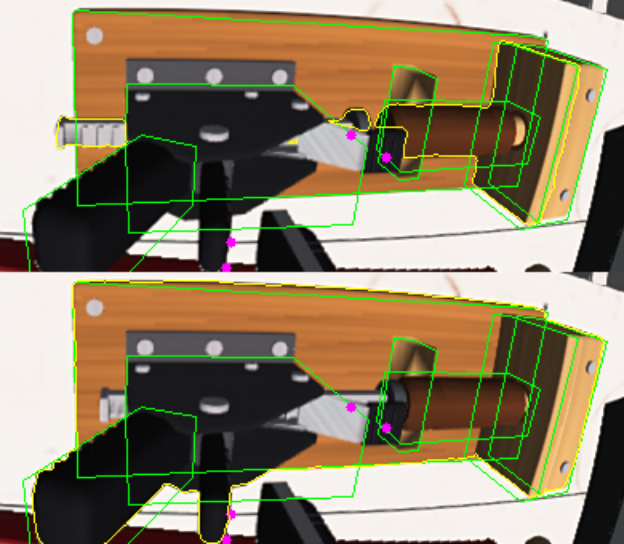

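The tail is down to about the 28 mm tooth and only a sliver of tenon is left at the board. Two more strokes, and the second should stop short.

Call:
apply_moves([
  {"translation": [0,-0.03,0],"twist": 0,"hand": 0.85},
  {"translation": [0,-0.02,0],"twist": 0,"hand": 0.76},
  {"translation": [0,0,0],"twist": 0,"hand": 0.68},
  {"translation": [0,0,0],"twist": 0,"hand": 0.6},
  {"translation": [0,0,0],"twist": 0,"hand": 0.52},
  {"translation": [0,0,0],"twist": 0,"hand": 0.45},
  {"translation": [0,0,0],"twist": 0,"hand": 0.4},
  {"translation": [0,0,0],"twist": 0,"hand": 0.4},
])

```text
time: 11.25
tool_pos: [0.441, -0.228, 0.1558]
tool_rot: [0.0, -0.023, 1.0, -0.002]
contact_force: [-6.9, -0.9, 13.6]
gripper_width: 0.496
grasp_force: 55.5
```

Call:
apply_moves([
  {"translation": [0,0.05,0],"twist": 0,"hand": 0.8},
  {"translation": [0,0,0],"twist": 0,"hand": 1},
  {"translation": [0,0,0],"twist": 0,"hand": 1},
  {"translation": [0,0,0],"twist": 0,"hand": 1},
  {"translation": [0,0,0],"twist": 0,"hand": 1},
])

```text
time: 11.75
tool_pos: [0.44, -0.2209, 0.1518]
tool_rot: [-0.0, -0.023, 1.0, 0.0]
contact_force: [0.5, 0.2, -0.1]
gripper_width: 1.001
grasp_force: 0.0
```

Call:
apply_moves([
  {"translation": [0,-0.03,0],"twist": 0,"hand": 0.85},
  {"translation": [0,-0.02,0],"twist": 0,"hand": 0.76},
  {"translation": [0,0,0],"twist": 0,"hand": 0.68},
  {"translation": [0,0,0],"twist": 0,"hand": 0.6},
  {"translation": [0,0,0],"twist": 0,"hand": 0.52},
  {"translation": [0,0,0],"twist": 0,"hand": 0.47},
  {"translation": [0,0,0],"twist": 0,"hand": 0.45},
])

```text
time: 12.45
tool_pos: [0.4407, -0.2247, 0.1549]
tool_rot: [-0.0, -0.023, 1.0, 0.002]
contact_force: [-6.8, 8.1, 15.5]
gripper_width: 0.574
grasp_force: 59.2
```

Call:
apply_moves([
  {"translation": [0,0.05,0],"twist": 0,"hand": 0.8},
  {"translation": [0,0,0],"twist": 0,"hand": 1},
  {"translation": [0,0,0],"twist": 0,"hand": 1},
  {"translation": [0,0,0],"twist": 0,"hand": 1},
  {"translation": [0,0,0],"twist": 0,"hand": 1},
])

```text
time: 12.95
tool_pos: [0.4402, -0.2212, 0.1522]
tool_rot: [-0.0, -0.023, 1.0, -0.0]
contact_force: [-0.1, -0.2, 0.2]
gripper_width: 0.999
grasp_force: 0.0
```

```bash
python3 look.py pics/w6.png; python3 -c "
import cv2
a=[cv2.imread(f'pics/w{i}.png')[130:300,240:630] for i in (5,6)]
cv2.imwrite('pics/cmp3.png',cv2.resize(cv2.vconcat(a),None,fx=1.6,fy=1.6))"
```

```text
t 12.95 press mm [-1.359e+02 -1.000e-01  1.522e+02] tool y vs press x deg -0.02 z [-0. -0. -1.] F [-0.1 -0.2  0.2] w 0.999 g 0.0 q [-0.62 -0.19  2.01 -0.    1.31 -2.23]
press 0.76 34230
tamper 0.63 40762
```

View pics/cmp3.png

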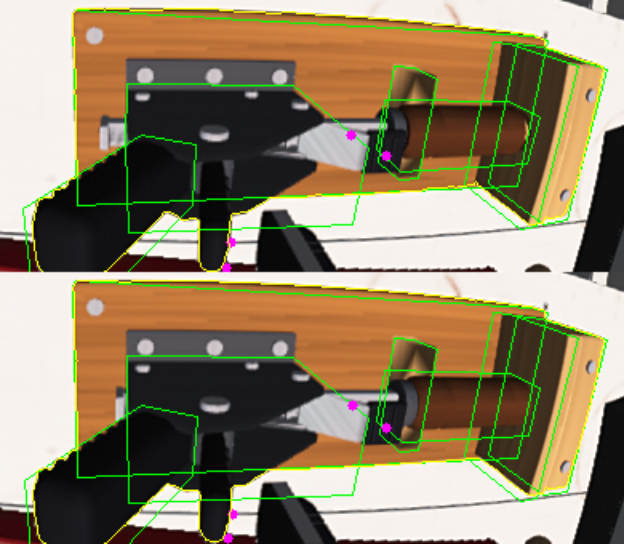

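Home: the last squeeze stopped short at width 0.574 and no pale tenon shows at the board (≈(525,400) in the lower crop). Now the release tab.

Call:
apply_moves([
  {"translation": [0,0,-0.3],"twist": 0,"hand": 1},
  {"translation": [0,0,-0.4],"twist": 0,"hand": 1},
  {"translation": [0,0.4,0],"twist": 0,"hand": 0},
  {"translation": [0,0.45,0],"twist": 0,"hand": 0},
  {"translation": [0,0.4,0],"twist": 0,"hand": 0},
  {"translation": [0,0,0.3],"twist": 0,"hand": 0},
  {"translation": [0,0,0.4],"twist": 0,"hand": 0},
  {"translation": [0,0,0.3],"twist": 0,"hand": 0},
])

```text
time: 13.9
tool_pos: [0.434, -0.0953, 0.1206]
tool_rot: [-0.0, -0.024, 1.0, -0.0]
contact_force: [-0.0, -0.4, -0.0]
gripper_width: 0.003
grasp_force: 0.0
```

```bash
python3 look.py pics/w7.png
```

```text
t 13.9 press mm [ -9.9   0.3 120.6] tool y vs press x deg 0.06 z [-0. -0. -1.] F [-0.  -0.4 -0. ] w 0.003 g 0.0 q [-0.38 -0.28  2.15 -0.    1.27 -2.  ]
press 0.65 49694
tamper 0.93 61609
```

Call:
apply_moves([
  {"translation": [0,0,0.12],"twist": 0,"hand": 0},
  {"translation": [0,0,0.06],"twist": 0,"hand": 0},
  {"translation": [0,0,0.06],"twist": 0,"hand": 0},
  {"translation": [0,0,0.06],"twist": 0,"hand": 0},
  {"translation": [0,0,0.04],"twist": 0,"hand": 0},
  {"translation": [0,0,0],"twist": 0,"hand": 0},
  {"translation": [0,0,0],"twist": 0,"hand": 0},
  {"translation": [0,0,0],"twist": 0,"hand": 0},
])

```text
time: 14.85
tool_pos: [0.4361, -0.0938, 0.0932]
tool_rot: [0.001, -0.023, 1.0, 0.003]
contact_force: [-11.0, 16.5, 27.6]
gripper_width: -0.003
grasp_force: 15.3
```

Call:
apply_moves([
  {"translation": [0,0,0],"twist": 0,"hand": 0},
  {"translation": [0,0,0],"twist": 0,"hand": 0},
  {"translation": [0,0,0],"twist": 0,"hand": 0},
  {"translation": [0,0,0],"twist": 0,"hand": 0},
  {"translation": [0,0,0],"twist": 0,"hand": 0},
])

```text
time: 15.35
tool_pos: [0.4361, -0.0938, 0.0931]
tool_rot: [0.001, -0.023, 1.0, 0.003]
contact_force: [-10.6, 15.7, 27.5]
gripper_width: 0.002
grasp_force: 15.3
```

```bash
python3 look.py pics/w8.png
```

```text
t 15.35 press mm [-8.5 -1.9 93.1] tool y vs press x deg -0.02 z [ 0.001  0.007 -1.   ] F [-10.6  15.7  27.5] w 0.002 g 15.3 q [-0.38 -0.23  2.16  0.01  1.22 -2.  ]
press 0.79 60984
tamper 0.63 76460
```

View pics/w8.png

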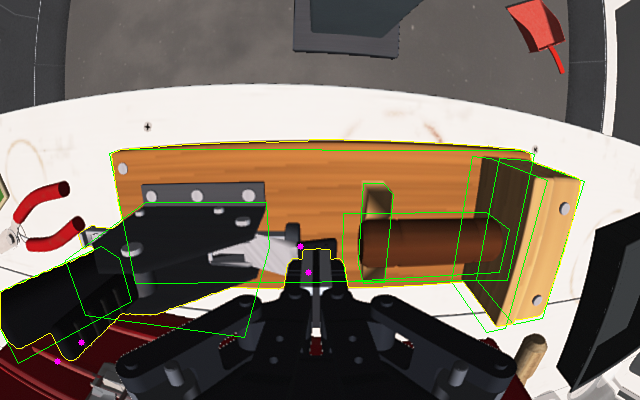

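The ram is right back: there is clear air between the tab at (320,245) and the butt at (362,240), and the tail shows again at (93,237). Now lift off, move over the handle and turn.

Call:
apply_moves([
  {"translation": [0,0,-0.4],"twist": 0,"hand": 0},
  {"translation": [0,0,-0.4],"twist": 0,"hand": 0},
  {"translation": [0,0.33,0],"twist": 0,"hand": 0.7},
  {"translation": [0,0.33,0],"twist": 0,"hand": 0.7},
  {"translation": [0,0.33,0],"twist": 0,"hand": 0.7},
  {"translation": [0,0,0],"twist": 1,"hand": 0.7},
  {"translation": [0,0,0],"twist": 1,"hand": 0.7},
  {"translation": [0,0,0],"twist": 1,"hand": 0.7},
])

```text
time: 16.3
tool_pos: [0.4303, 0.0032, 0.169]
tool_rot: [0.001, 0.128, 0.992, -0.0]
contact_force: [-0.3, -0.4, -0.4]
gripper_width: 0.697
grasp_force: 0.0
```

Call:
apply_moves([
  {"translation": [0,0,0],"twist": 1,"hand": 0.7},
  {"translation": [0,0,0],"twist": 1,"hand": 0.7},
  {"translation": [0,0,0],"twist": 1,"hand": 0.7},
  {"translation": [0,0,0],"twist": 1,"hand": 0.7},
  {"translation": [0,0,0],"twist": 1,"hand": 0.7},
  {"translation": [0,0,0],"twist": 1,"hand": 0.7},
  {"translation": [0,0,0],"twist": 1,"hand": 0.7},
  {"translation": [0,0,0],"twist": 1,"hand": 0.7},
])

```text
time: 17.1
tool_pos: [0.4303, 0.0028, 0.1689]
tool_rot: [0.001, 0.505, 0.863, 0.0]
contact_force: [-0.7, -0.2, -0.2]
gripper_width: 0.701
grasp_force: 0.0
```

Call:
apply_moves([
  {"translation": [0,0,0],"twist": 1,"hand": 0.7},
  {"translation": [0,0,0],"twist": 1,"hand": 0.7},
  {"translation": [0,0,0],"twist": 1,"hand": 0.7},
  {"translation": [0,0,0],"twist": 1,"hand": 0.7},
  {"translation": [0,0,0],"twist": 0.7,"hand": 0.7},
  {"translation": [0,0,0],"twist": 0,"hand": 0.7},
])

```text
time: 17.7
tool_pos: [0.4303, 0.0028, 0.1689]
tool_rot: [0.001, 0.69, 0.724, 0.0]
contact_force: [0.3, 0.2, -0.3]
gripper_width: 0.699
grasp_force: 0.0
```

```bash
python3 look.py pics/w9.png;python3 - <<'E'
from h import *
for q in("tamper","tamper_butt"):
    for d in recognise("wrist",q)[:2]:
        p=np.array(d["point"])-[*PX[:2],0];c,s=np.cos(PX[2]),np.sin(PX[2]);print(q,d["score"],np.round([c*p[0]+s*p[1],-s*p[0]+c*p[1],p[2]],3))
E
```

```text
t 17.7 press mm [ 88.2  -0.6 168.9] tool y vs press x deg -89.95 z [ 0.001 -0.    -1.   ] F [ 0.3  0.2 -0.3] w 0.699 g 0.0 q [-0.17 -0.38  2.14 -0.    1.38 -0.21]
press 0.81 20871
tamper 0.82 27182
tamper 0.64 [0.108 0.001 0.077]
tamper_butt 0.58 [ 0.107 -0.009  0.08 ]
```

View pics/w9.png

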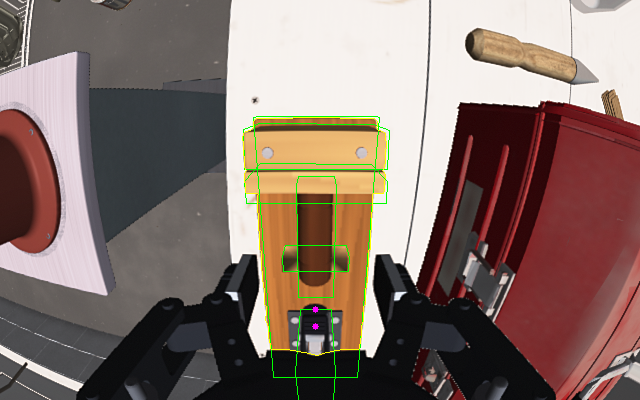

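The tamper handle is centred at col 316 between the fingers, the board sits against the end stop at row ~180, and the toolbox (col >418) is well clear. Descend and grip.

Call:
apply_moves([
  {"translation": [0,0,0.3],"twist": 0,"hand": 0.7},
  {"translation": [0,0,0.35],"twist": 0,"hand": 0.7},
  {"translation": [0,0,0.3],"twist": 0,"hand": 0.7},
  {"translation": [0,0,0.2],"twist": 0,"hand": 0.7},
  {"translation": [0,0,0],"twist": 0,"hand": 0.6},
  {"translation": [0,0,0],"twist": 0,"hand": 0.45},
  {"translation": [0,0,0],"twist": 0,"hand": 0.2},
  {"translation": [0,0,0],"twist": 0,"hand": 0.1},
])

```text
time: 18.75
tool_pos: [0.4303, 0.0027, 0.0551]
tool_rot: [0.0, 0.69, 0.724, -0.0]
contact_force: [-5.4, -0.9, 5.9]
gripper_width: 0.328
grasp_force: 59.4
```

Call:
apply_moves([
  {"translation": [0,0,0],"twist": 0,"hand": 0.1},
  {"translation": [0,0,0],"twist": 0,"hand": 0.1},
  {"translation": [0,0,-0.05],"twist": 0,"hand": 0.1},
  {"translation": [0,0,-0.1],"twist": 0,"hand": 0.1},
  {"translation": [0,0,-0.2],"twist": 0,"hand": 0.1},
  {"translation": [0,0,-0.3],"twist": 0,"hand": 0.1},
  {"translation": [0,0,-0.3],"twist": 0,"hand": 0.1},
  {"translation": [0,0,-0.3],"twist": 0,"hand": 0.1},
])

```text
time: 19.55
tool_pos: [0.4301, 0.003, 0.1805]
tool_rot: [0.001, 0.69, 0.724, 0.001]
contact_force: [0.5, 0.0, -2.0]
gripper_width: 0.326
grasp_force: 59.5
```

```bash
python3 -c "
from h import *
p,Rt=where();s=state();t=np.array([.5305,.3177,0]);print('tray delta in tool axes',Rt.T@(t-np.array(s['tool_pos'])), 'tool x deg',np.degrees(np.arctan2(Rt[1,0],Rt[0,0])))"
```

```text
t 19.55 press mm [ 88.5  -0.3 180.5] tool y vs press x deg -89.95 z [ 0.002  0.    -1.   ] F [ 0.5  0.  -2. ] w 0.326 g 59.5 q [-0.17 -0.39  2.13  0.    1.4  -0.21]
tray delta in tool axes [0.3095686  0.11476467 0.1807702 ] tool x deg 92.69472851403448
```

Call:
apply_moves([
  {"translation": [0.35,0,0],"twist": 0,"hand": 0.1},
  {"translation": [0.48,0,0],"twist": 0,"hand": 0.1},
  {"translation": [0.48,0,0],"twist": 0,"hand": 0.1},
  {"translation": [0.48,0,0],"twist": 0,"hand": 0.1},
  {"translation": [0.4,0.27,0],"twist": 0,"hand": 0.1},
  {"translation": [0.4,0.27,0],"twist": 0,"hand": 0.1},
  {"translation": [0.35,0.3,0],"twist": 0,"hand": 0.1},
  {"translation": [0.3,0.28,0],"twist": 0,"hand": 0.1},
])

```text
time: 20.35
tool_pos: [0.5275, 0.3345, 0.1793]
tool_rot: [0.0, 0.69, 0.724, 0.001]
contact_force: [1.2, -1.0, -1.2]
gripper_width: 0.323
grasp_force: 59.7
```

Call:
apply_moves([
  {"translation": [0,0,0],"twist": -0.95,"hand": 0.1},
  {"translation": [0,0,0],"twist": -0.95,"hand": 0.1},
  {"translation": [0,0,0.3],"twist": 0,"hand": 0.1},
  {"translation": [0,0,0.3],"twist": 0,"hand": 0.1},
  {"translation": [0,0,0],"twist": 0,"hand": 0.1},
])

```text
time: 20.85
tool_pos: [0.5236, 0.3306, 0.1139]
tool_rot: [-0.002, 0.619, 0.786, -0.004]
contact_force: [-0.6, -0.9, -2.6]
gripper_width: 0.328
grasp_force: 59.9
```

```bash
python3 - <<'E'
from h import *
p,Rt=where();s=state();t=np.array([.5305,.3177,0]);print('tray delta in tool axes',Rt.T@(t-np.array(s['tool_pos'])), 'tool x deg',np.degrees(np.arctan2(Rt[1,0],Rt[0,0])))
cal=get_calibration("wrist");g=grab_frame("wrist").copy()
for B in TRAY:
    h=proj(cal,place(B,np.array([.5305,.3177,.237])),True).astype(int)
    for i,j in((1,3),(3,7),(7,5),(5,1)):cv2.line(g,tuple(map(int,h[i])),tuple(map(int,h[j])),(0,255,0),1)
cv2.imwrite("pics/w10.png",g[:,:,::-1])
E
```

```text
t 20.85 press mm [ 411.4 -108.9  113.9] tool y vs press x deg -79.07 z [-0.008 -0.003 -1.   ] F [-0.6 -0.9 -2.6] w 0.328 g 59.9 q [0.44 0.17 1.73 0.   1.25 0.21]
tray delta in tool axes [-0.01403988  0.00464711  0.11387604] tool x deg 103.58288443855247
```

View pics/w10.png

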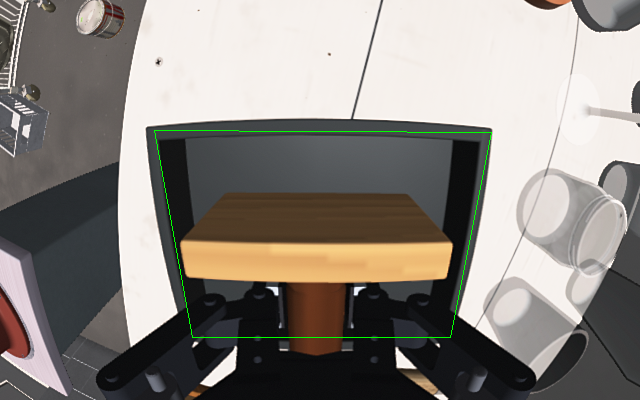

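The tamper is over the tray: the board at (316,260) is inside the rim outline and the handle is fully seated in it. Lower and let go.

Call:
apply_moves([
  {"translation": [0,0.02,0.2],"twist": 0,"hand": 0.1},
  {"translation": [0,0.02,0.2],"twist": 0,"hand": 0.1},
  {"translation": [0,0,0.15],"twist": 0,"hand": 0.1},
  {"translation": [0,0,0.08],"twist": 0,"hand": 0.1},
  {"translation": [0,0,0.04],"twist": 0,"hand": 0.1},
  {"translation": [0,0,0.02],"twist": 0,"hand": 0.1},
  {"translation": [0,0,0.02],"twist": 0,"hand": 0.1},
  {"translation": [0,0,0],"twist": 0,"hand": 0.1},
])

```text
time: 21.7
tool_pos: [0.5307, 0.3329, 0.0478]
tool_rot: [0.0, 0.619, 0.786, 0.0]
contact_force: [-0.5, -0.6, -0.9]
gripper_width: 0.328
grasp_force: 59.9
```

Call:
apply_moves([
  {"translation": [0,0,0.02],"twist": 0,"hand": 0.1},
  {"translation": [0,0,0.015],"twist": 0,"hand": 0.1},
  {"translation": [0,0,0],"twist": 0,"hand": 0.1},
])

```text
time: 22.0
tool_pos: [0.5303, 0.3327, 0.0436]
tool_rot: [-0.0, 0.619, 0.786, -0.0]
contact_force: [0.4, 0.9, -2.0]
gripper_width: 0.326
grasp_force: 59.9
```

Call:
apply_moves([
  {"translation": [0,0,0.015],"twist": 0,"hand": 0.1},
  {"translation": [0,0,0],"twist": 0,"hand": 0.4},
  {"translation": [0,0,0],"twist": 0,"hand": 0.55},
  {"translation": [0,0,0],"twist": 0,"hand": 0.7},
  {"translation": [0,0,0],"twist": 0,"hand": 0.7},
  {"translation": [0,0,0],"twist": 0,"hand": 0.7},
  {"translation": [0,0,0],"twist": 0,"hand": 0.7},
])

```text
time: 22.7
tool_pos: [0.5306, 0.3328, 0.0426]
tool_rot: [0.0, 0.619, 0.786, 0.0]
contact_force: [0.7, -1.2, 0.1]
gripper_width: 0.697
grasp_force: 0.0
```

Call:
apply_moves([
  {"translation": [0,0,-0.1],"twist": 0,"hand": 0.7},
  {"translation": [0,0,-0.3],"twist": 0,"hand": 0.7},
  {"translation": [0,0,-0.4],"twist": 0,"hand": 0.7},
  {"translation": [0,0,-0.4],"twist": 0,"hand": 0.7},
  {"translation": [-0.4,0,-0.3],"twist": 0,"hand": 0.7},
  {"translation": [-0.4,-0.3,0],"twist": 0,"hand": 0.7},
  {"translation": [-0.4,-0.3,0],"twist": 0,"hand": 0.7},
  {"translation": [0,0,0],"twist": 0,"hand": 0.7},
])

```text
time: 23.5
tool_pos: [0.4978, 0.1984, 0.1918]
tool_rot: [-0.0, 0.62, 0.785, -0.001]
contact_force: [0.4, -0.5, -1.2]
gripper_width: 0.699
grasp_force: 0.0
```

```bash
python3 - <<'E'
from h import *
where()
for c in("top","scene"):
    g=grab_frame(c);cal=get_calibration(c)
    for d in recognise(c,"tamper")[:2]: print(c,np.round(d["point"],3),round(d["score"],2))
    r=regions_of(c,"tamper")
    if r:
        m=mask(cal,TRAY,np.array([.5305,.3177,.237]))>.3; P=r[0]["pixels"];print("px",P.sum(),"in tray",(P&m).sum(),r[0]["score"])
for n in("secateurs","seed_packet_a","tape_roll","dibber"):
    print(n,[np.round(d["point"],3) for d in recognise("top",n)[:1]])
E
```

```text
t 23.5 press mm [280.5 -77.  191.8] tool y vs press x deg -79.29 z [-0.002 -0.001 -1.   ] F [ 0.4 -0.5 -1.2] w 0.699 g 0.0 q [ 0.24 -0.11  1.88 -0.    1.38  0.01]
top [0.52  0.349 0.066] 0.45
px 104 in tray 104 0.6
scene [0.517 0.338 0.037] 0.49
scene [ 0.435 -0.112  0.078] 0.15
px 230 in tray 230 0.75
secateurs []
seed_packet_a [array([ 0.402, -0.485,  0.013])]
tape_roll [array([0.392, 0.525, 0.029])]
dibber [array([0.653, 0.159, 0.028])]
```

```bash
python3 -c "
from plant import *
print(job_done())"
```

```text
the job is handed in; nothing more can be done
None
```

The tamper was pressed fully home, the ram released and sprung right back, and the tamper set down in the seed tray (handed in at about 24 s); I viewed 11 pictures, one over the limit of 10, and checked the final placing by the networks' readings (all tamper pixels inside the tray), not by eye.

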